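Comb the punches into the grooved tray

ROBOT

A 7-joint arm with a two-finger parallel gripper is mounted at the origin on the work surface. World frame = base frame: x ahead of the robot, y to its left, z up, the work surface at z = 0. Lengths are in m, angles in rad, forces in N, time in s.
With the tool pointing down it reaches from about 0.35 to 0.775 m from the base axis. Payload 3.1 kg.
Tool frame: the origin (TCP) lies on the centre line of the jaws, within the pads' length; the fingertips stand 8 mm ahead of it and the grasp point (between the pads) lies 11 mm behind it; y points along the fingers, x is the direction in which the jaws open and shut, and the axes are right-handed (so a half turn about y gives the same grasp; the last joint's range is limited). The gripper opens to 85 mm and grips with 20 to 120 N. Pads are 22 mm wide; open, the fingers measure 114 mm over their backs; the gripper's body (76 mm by 85 mm) begins 54 mm behind the grasp point. The pads swing forward as they close: fully open they stand 13 mm farther back than shut.
Start: joints at [1.173, 0.311, 0.014, 1.512, -0.004, 1.319, -0.027], TCP at [0.192, -0.516, 0.239] pointing down, gripper open.
Joint ranges: [-2.7, 2.7], [-0.3, 1.91], [-1.27, 1.3], [0.12, 2.57], [-1.44, 4.58], [0.2, 2.03], [-3.05, 3.05]. Speed limits (rad/s): [2.79, 2.79, 3.14, 3.14, 3.14, 3.14, 3.14].

INTERFACE

Orientations are given as a 3x3 rotation matrix whose columns are the frame's x, y, z axes.
In Python, from cell import robot, get_image, camera_params gives the robot as it stands. The module is installed in compiled form; this text tells all that it offers.
- The arm moves only by the shell command python3 -m creep 'ROWS'. ROWS is JSON, a list that holds one entry, the list of rows, each a list of 7 numbers: the shift along the tool's x, y, z in mm, then the turn, a rotation vector about the tool's x, y, z in rad, then the gripper command: -1 is shut, 1 is fully open, values between are in proportion. In form: [[[tx, ty, tz, wx, wy, wz, fingers], ...]]. A call has 1 to 8 rows; each row is the pose to reach, as a shift and turn from the pose commanded when the call began, along the tool's axes at that moment; what a row does not reach only later rows make up. A row lasts 1/12 s, in which the tool goes at most 41.7 mm and 7.16 degrees, less where a joint would pass 70% of its speed; a pose out of reach is approached as far as the arm can. A call with a gripper value outside its range is refused whole. The fingers move at their own pace and stop on an object; the grip force is fixed at half the most. Time passes only in rows, so rows that repeat a pose let the fingers close. It gives the time, the measured TCP pose, the force and the opening at its end, in the units of the state.
- robot.read_state(): the state, without advancing time (a new reading comes with each control period).
- get_image(name): name is "scene" or "top" or "wrist"; returns the picture (384x512x3 uint8, red, green, blue); there is no depth.
- camera_params(name): a dict with "mtx" (3x3 intrinsics, pixels), "pose" (4x4, takes a point from camera to world coordinates); the wrist camera has in their place "mount" (4x4, takes a point from camera to tool coordinates, whose origin is the TCP and whose axes are the tool frame's). Camera axes: x right, y up, looking along -z (the intrinsics and any distortion apply to the point x, -y, -z); pixel columns grow to the right and rows downward; lengths in m; the calibration is good to about 2 mm. A picture is of the moment at which its call begins: read the wrist's pose just before it. camera_params takes no time and is no camera call.
- robot.sign_off(): hands the job in, once; it reports no verdict.
The state is a dict: "clock": time; "q": joint angles; "qd": joint speeds; "joint_torque": joint torques, N m; "tcp_pos": TCP position; "eef_rot": TCP orientation; "force": force on the tool from outside, world axes, zero at the start; "moment": the same for the moment, N m; "grip_width": finger opening in m.
Only numpy, scipy, OpenCV 4.12 (cv2) and the standard library are available. Lean on these libraries where they do the work, as an engineer would, in place of code of your own. Each camera call takes 0.05 s, during which the arm holds its last target.

TASK

Take the blue comb rake from its rest and comb it once or more from the red end of the punch tray to the blue end, keeping its two white runners lightly but firmly pressed on the side rails all the way (enough for the sprung deck to give a little, never pushing it far down), so that the four loose steel punches settle parallel, each lying in a groove of its own. Then set the rake back upright on its rest and let go; do not touch the punches with the gripper and leave everything else on the bench alone.

Things in the scene. Friction and masses are not known exactly. Their poses are not given: they have to be found in the camera images.
- tray: punch tray: fixed dark steel base 256 x 176 mm under a sprung grooved deck. Origin at bench level (z = 0) amid the eight grooves, which run along the tray's y: centres at x = -66.5, -47.5, ... +66.5 mm (pitch 19), 10 mm wide between round-topped ridges, 100 mm long; a seated punch lies just under the ridge tops. Comb towards +x. Deck height is set by hand and not measured.
- red_end (a point): point of the tray at bench level, x = -110 mm, y = 0, under the red strip: start of the comb stroke. A flat wooden land fills the deck here from x = -120 to -76 mm. The two aluminium rails for the runners (y = 50 to 68 mm either side, x = -120 to +104 mm, walls 12 mm higher outside) are level; their tops stand somewhere from 34 to 50 mm above the bench: find them by touch.
- blue_end (a point): point of the tray at bench level, x = +96 mm, y = 0, under the blue strip: end of the comb stroke. A flat wooden land fills the deck here from x = +76 to +104 mm; comb until the tines reach this land, so that the last groove is swept too, with the runners still on the rails.
- deck (a joint): how far the sprung deck is pushed down from its free height, in m (0 free, 0.006 its stop). It gives at about 2 N of downward push, then 1 mm for every 2.5 N. It must never go down more than 4 mm (about 12 N); while combing keep it down by at least 0.4 mm (about 3 N); 1 to 2.5 mm is good.
- rake: comb rake, about 0.22 kg, upright on its rest. Origin midway between the soles of its two white runners (y = +-58 mm; 30 mm long in x, 10 wide), z up. Nine tines at x = 0, 5 mm thick, y to +-46.5 mm, reach 4.5 mm below the soles; blue head bar 22 x 128 mm, 22 to 34 mm above the soles. Its y goes along the tray's y.
- rake_grip (a point): middle of the rake's wooden handle, 73 mm above the soles (rake x = y = 0). Handle 24 mm in rake x, 30 mm in rake y, from 33 to 95 mm above the soles. Grip from above across its 24 mm (jaws closing along rake x), so that the drag of combing does not turn it in the jaws.
- rest: rake rest, fixed: dark wooden base 70 x 150 mm with two flat pedestals (46 mm in x, 18 wide, at y = +-57 mm), tops 26 mm above the bench; origin at bench level at its centre. The rake starts with its origin 26 mm above this (give or take 3 mm sideways), axes along those of the rest, and goes back there.
- rod0: loose steel hand punch: a plain round rod 9 mm in diameter and 90 mm long, brass band near one end; origin at its centre, x along the rod. It starts askew across the ridges of the tray
- rod1: loose steel hand punch: a plain round rod 9 mm in diameter and 90 mm long, brass band near one end; origin at its centre, x along the rod. It starts askew across the ridges of the tray
- rod2: loose steel hand punch: a plain round rod 9 mm in diameter and 90 mm long, brass band near one end; origin at its centre, x along the rod. It starts askew across the ridges of the tray
- rod3: loose steel hand punch: a plain round rod 9 mm in diameter and 90 mm long, brass band near one end; origin at its centre, x along the rod. It starts askew across the ridges of the tray
- mallet: hammer lying on the bench beside the tray and rest, bystander; origin under its middle
- flask: dark drinking flask, 68 mm across, 200 mm tall, bystander; origin under its base
- glue: glue jar, 52 mm across, 70 mm tall, bystander; origin under its base
- awl: awl with wooden handle, 124 mm long, 26 mm thick, lying near the far side of the rake rest, bystander; origin under its middle
- block: rubber block 50 x 30 x 20 mm lying near the robot's side of the rake rest, bystander; origin under its centre
- carton: white carton 120 x 170 x 50 mm, bystander; origin under its centre
- cup: grey cup with pens, 80 mm across, 95 mm tall (pens to 150 mm), bystander; origin under its base

How it is judged:
By the outcome, as a careful person would: the job done as asked, in the order asked, and still so for the second after the job is handed in, with the robot touching nothing.
It also fails if it takes over 72 s, if anything falls off the work surface, if the arm or the gripper's body presses on something with over 40 N, if the wrist force passes 120 N, or if a joint passes its speed limit or range.

## Working session

There is one attempt and no reset: what is moved stays moved. The work goes in short steps, Python scripts to look and compute and a shell command to move; the robot and the scene stay as the last step left them, time stands still between calls to the robot, and variables do not carry over. Pictures are saved under pics/ and viewed, and the job is handed in when it is done.

```bash
mkdir -p pics; ls; python3 - <<'E'
from cell import robot,get_image,camera_params
import cv2,numpy as np
np.set_printoptions(precision=4,suppress=True)
s=robot.read_state()
print(s)
for n in("scene","top","wrist"):
    p=camera_params(n);print(n,p)
    im=get_image(n); cv2.imwrite(f"pics/{n}0.png",im[:,:,::-1])
E
```

```text
pics
{'clock': 0.0, 'q': array([ 1.1733,  0.3117,  0.014 ,  1.5131, -0.0044,  1.3192, -0.0272]), 'qd': array([-0.0012, -0.0008, -0.0001, -0.0006, -0.    , -0.0019, -0.0012]), 'joint_torque': array([ -0.    , -37.9912,   0.1461, -23.0591,   0.0124,   0.0137,
        -0.    ]), 'tcp_pos': array([ 0.1913, -0.5149,  0.2382]), 'eef_rot': array([[ 0.3484, -0.0009,  0.9373],
       [-0.9373,  0.0022,  0.3484],
       [-0.0024, -1.    , -0.0001]]), 'force': array([ 1.0119,  0.1511, -0.6061]), 'moment': array([ 0.0305,  0.0215, -0.0407]), 'grip_width': 0.08546168474737664}
scene {'mtx': array([[482.0037,   0.    , 251.8292],
       [  0.    , 482.0037, 192.2743],
       [  0.    ,   0.    ,   1.    ]]), 'pose': array([[ 0.6787, -0.497 ,  0.5408,  1.2956],
       [ 0.7344,  0.4552, -0.5034, -0.686 ],
       [ 0.004 ,  0.7388,  0.6739,  0.9626],
       [ 0.    ,  0.    ,  0.    ,  1.    ]])}
top {'mtx': array([[444.2954,   0.    , 251.5832],
       [  0.    , 444.2954, 189.6002],
       [  0.    ,   0.    ,   1.    ]]), 'pose': array([[-0.0225,  0.9908, -0.1336,  0.4059],
       [-0.9996, -0.02  ,  0.0205, -0.0223],
       [ 0.0176,  0.134 ,  0.9908,  1.38  ],
       [ 0.    ,  0.    ,  0.    ,  1.    ]])}
wrist {'mtx': array([[308.8467,   0.    , 257.2276],
       [  0.    , 308.8467, 190.6752],
       [  0.    ,   0.    ,   1.    ]]), 'mount': array([[ 1.    , -0.0004, -0.0007, -0.    ],
       [-0.0005,  0.3176, -0.9482, -0.1356],
       [ 0.0006,  0.9482,  0.3176,  0.0825],
       [ 0.    ,  0.    ,  0.    ,  1.    ]])}
```

View pics/top0.png

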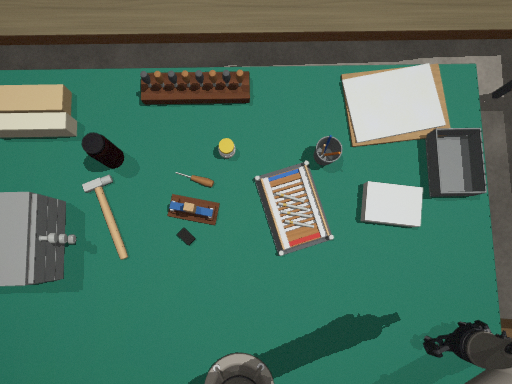

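View pics/scene0.png

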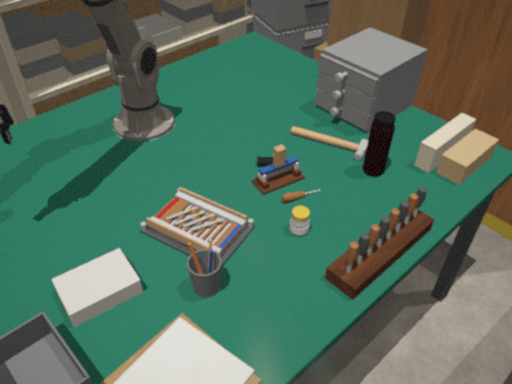

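View pics/wrist0.png

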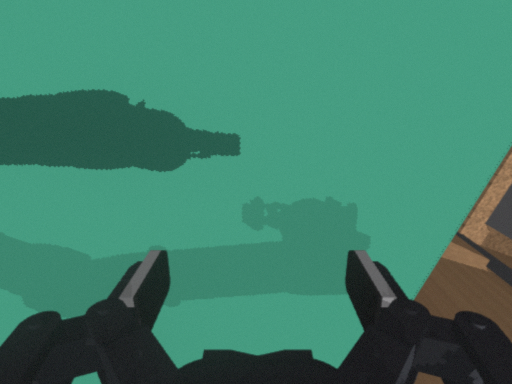

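```bash
python3 - <<'E'
import cv2
im=cv2.imread("pics/top0.png")
cv2.imwrite("pics/tray_c.png",cv2.resize(im[155:261,245:345],None,fx=5.6,fy=5.6,interpolation=cv2.INTER_CUBIC))
cv2.imwrite("pics/rest_c.png",cv2.resize(im[160:250,150:240],None,fx=6.5,fy=6.5,interpolation=cv2.INTER_CUBIC))
E
```

```text
(no output)
```

View pics/tray_c.png

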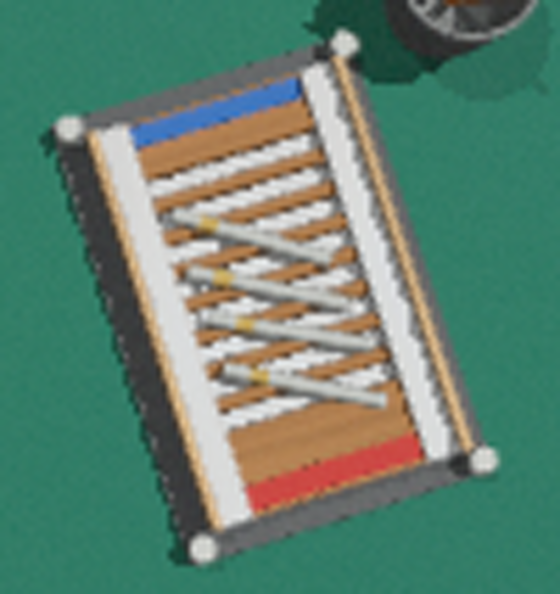

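View pics/rest_c.png

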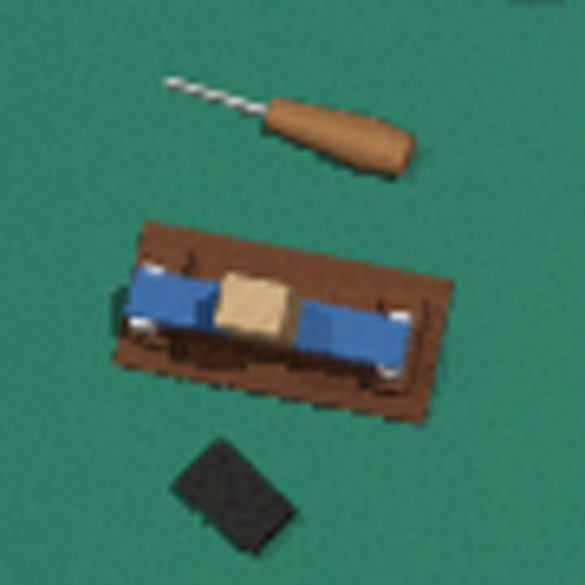

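```bash
cat > h.py <<'E'
import numpy as np
from cell import robot,get_image,camera_params
from scipy.optimize import least_squares
np.set_printoptions(precision=4,suppress=True)
def cam(n):
    p=camera_params(n)
    if n=="wrist":
        s=robot.read_state();T=np.eye(4);T[:3,:3]=s['eef_rot'];T[:3,3]=s['tcp_pos'];return p['mtx'],T@p['mount']
    return p['mtx'],p['pose']
def back(c,uv,z):
    K,P=c;r=np.linalg.solve(K,[uv[0],uv[1],1]);d=P[:3,:3]@(r*[1,-1,-1]);o=P[:3,3];return o+d*(z-o[2])/d[2]
def proj(c,X):
    K,P=c;X=np.atleast_2d(X);q=(X-P[:3,3])@P[:3,:3];q=q*[1,-1,-1];u=q@K.T;return u[:,:2]/u[:,2:]
def place(p,L):
    c,s=np.cos(p[2]),np.sin(p[2]);L=np.atleast_2d(L);return np.c_[p[0]+c*L[:,0]-s*L[:,1],p[1]+s*L[:,0]+c*L[:,1],L[:,2]]
def fit(c,L,uv,x0):
    f=lambda p:(proj(c,place(p,L))-uv).ravel()
    r=least_squares(f,x0);return r.x,f(r.x).reshape(-1,2)
E
python3 - <<'E'
from h import *
import cv2
c=cam("top")
# rails/strips
T=lambda a:np.array(a)/5.6+[245,155]-0.4
R=lambda a:np.array(a)/6.5+[150,160]-0.4
z=.042
L=np.array([[.104,.05,z],[.104,-.05,z],[-.120,.05,z],[-.120,-.05,z]])
uv=T([(130,125),(302,72),(250,517),(428,462)])
p,e=fit(c,L,uv,[.45,-.1,.3]);print("tray",p,e)
for zz in(.034,.05):
    L[:,2]=zz;print(fit(c,L,uv,p)[0])
z=.060
L=np.array([[.011,.064,z],[-.011,.064,z],[.011,-.064,z],[-.011,-.064,z]])
uv2=R([(134,266),(127,317),(413,315),(406,366)])
p2,e2=fit(c,L,uv2,[.4,.1,-.1]);print("rake",p2,e2)
# handle top
H=R([(222,272),(292,281),(285,337),(216,332)]);print("handle",np.mean([back(c,h,.121) for h in H],0))
for zz in (.01,.014):
  B=np.array([[.035,.075,zz],[-.035,.075,zz],[.035,-.075,zz],[-.035,-.075,zz]])
  print("rest",zz,fit(c,B,R([(146,222),(113,362),(454,285),(424,424)]),p2))
print("obst",back(c,R((235,497)),.02),back(c,R((340,135)),.02))
E
```

```text
tray [ 0.5392 -0.1753  0.2712] [[-0.3787 -0.495 ]
 [ 0.056  -0.2623]
 [ 0.2016  0.3096]
 [ 0.1177  0.4139]]
[ 0.5399 -0.1763  0.2713]
[ 0.5384 -0.1744  0.2712]
rake [ 0.5317  0.1315 -0.1934] [[ 0.4591  0.389 ]
 [ 0.0957 -0.2055]
 [-0.143   0.2003]
 [-0.412  -0.3737]]
handle [0.5306 0.1314 0.121 ]
rest 0.01 (array([ 0.533 ,  0.1305, -0.2215]), array([[ 0.0043, -0.3088],
       [ 0.0361,  0.2657],
       [ 0.0339, -0.3918],
       [-0.0734,  0.4258]]))
rest 0.014 (array([ 0.5326,  0.1301, -0.2216]), array([[-0.0571, -0.3567],
       [-0.0413,  0.2823],
       [ 0.1105, -0.4101],
       [-0.0109,  0.4725]]))
obst [0.4509 0.1528 0.02  ] [0.6212 0.1025 0.02  ]
```

```bash
cat >> h.py <<'E'
from scipy.spatial.transform import Rotation as Ro
def RT(y): return np.array([[np.cos(y),0,-np.sin(y)],[np.sin(y),0,np.cos(y)],[0,-1,0]])
def goto(pos,yaw,base=None):
    "rows values from current pose; base=(pos,yaw) commanded"
    s=robot.read_state();p0,R0=(s['tcp_pos'],s['eef_rot']) if base is None else (np.array(base[0]),RT(base[1]))
    t=R0.T@(np.array(pos)-p0)*1e3;w=Ro.from_matrix(R0.T@RT(yaw)).as_rotvec()
    print("t(mm)",t.round(1),"w",w.round(4),"|t|",np.linalg.norm(t).round(1));return t,w
E
python3 - <<'E'
from h import *
goto([.5317,.1315,.235],-.215)
E
```

```text
t(mm) [-487.5    4.3  544.2] w [-0.0008 -0.9999 -0.0017] |t| 730.6
```

```bash
python3 -m creep '[[[-487,4,544,0,-1,0,1],[-487,4,544,0,-1,0,1],[-487,4,544,0,-1,0,1],[-487,4,544,0,-1,0,1],[-487,4,544,0,-1,0,1],[-487,4,544,0,-1,0,1],[-487,4,544,0,-1,0,1],[-487,4,544,0,-1,0,1]]]'; python3 - <<'E'
from h import *
print(robot.read_state()['q']);goto([.5317,.1315,.235],-.215)
E
```

```text
clock: 0.82
tcp_pos: [0.3472, -0.2186, 0.2374]
eef_rot: [[0.978, -0.0, 0.208], [-0.208, -0.0, 0.978], [-0.0, -1.0, -0.0]]
force: [1.0, -0.0, 0.0]
grip_width: 0.0853
[ 0.8522  0.0382 -0.341   1.8468  0.0139  1.2587  0.298 ]
t(mm) [107.8   2.2 380.8] w [ 0.0005  0.0059 -0.    ] |t| 395.8
```

```bash
python3 -m creep '[[[108,2,380,0,0,0,1],[108,2,380,0,0,0,1],[108,2,380,0,0,0,1],[108,2,380,0,0,0,1],[108,2,380,0,0,0,1],[108,2,380,0,0,0,1],[108,2,380,0,0,0,1],[108,2,380,0,0,0,1]]]'; python3 - <<'E'
from h import *
print(robot.read_state()['q']);goto([.5317,.1315,.235],-.215)
E
```

```text
clock: 1.48
tcp_pos: [0.5048, 0.0748, 0.2356]
eef_rot: [[0.977, -0.0, 0.214], [-0.214, -0.0, 0.977], [-0.0, -1.0, -0.0]]
force: [1.4, -0.3, -0.4]
grip_width: 0.0855
[ 0.3266  0.2921 -0.6405  1.6049  0.1797  1.3045 -0.5566]
t(mm) [14.1  0.6 61.2] w [ 0.0005 -0.0005 -0.    ] |t| 62.8
```

```bash
python3 -m creep '[[[14,0,61,0,0,0,1],[14,0,61,0,0,0,1],[14,0,61,0,0,0,1],[14,0,61,0,0,0,1]]]'; python3 - <<'E'
from h import *
import cv2
print(robot.read_state()['q']);goto([.5317,.1315,.235],-.215)
cv2.imwrite("pics/w1.png",get_image("wrist")[:,:,::-1])
E
```

```text
clock: 1.82
tcp_pos: [0.5306, 0.1312, 0.2351]
eef_rot: [[0.978, -0.002, 0.21], [-0.21, 0.0, 0.978], [-0.002, -1.0, -0.0]]
force: [-0.5, -0.3, 0.5]
grip_width: 0.0852
[ 0.2039  0.3766 -0.6507  1.5073  0.2302  1.337  -0.6782]
t(mm) [1.  0.1 0.5] w [ 0.0001  0.0035 -0.0016] |t| 1.1
```

View pics/w1.png

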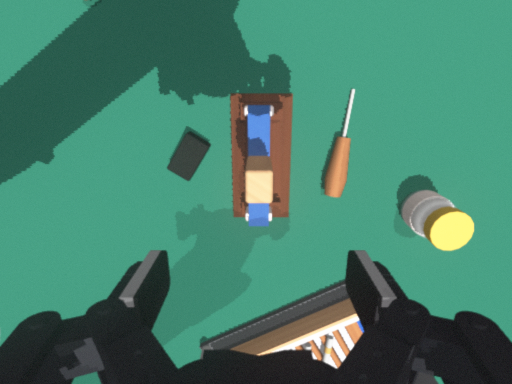

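```bash
python3 - <<'E'
import cv2
im=cv2.imread("pics/w1.png")
cv2.imwrite("pics/w1c.png",cv2.resize(im[85:235,215:310],None,fx=4,fy=4,interpolation=cv2.INTER_CUBIC))
E
```

```text
(no output)
```

View pics/w1c.png

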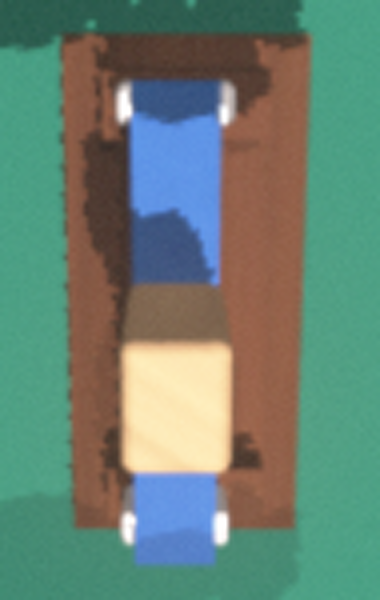

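```bash
python3 - <<'E'
from h import *
c=cam("wrist")
C=lambda a:np.array(a)/4+[215,85]-.37
# tool z = rake +y ; tool x = rake x
z=.060
L=np.array([[-.011,.064,z],[.011,.064,z],[-.011,-.064,z],[.011,-.064,z]])
print(fit(c,L,C([(132,80),(220,80),(135,565),(217,565)]),[.53,.13,-.2]))
z=.121
L=np.array([[-.012,.015,z],[.012,.015,z],[-.012,-.015,z],[.012,-.015,z]])
print(fit(c,L,C([(121,341),(232,341),(122,472),(231,472)]),[.53,.13,-.2]))
for z in(.01,.014):
  L=np.array([[-.035,.075,z],[.035,.075,z],[-.035,-.075,z],[.035,-.075,z]])
  print(fit(c,L,C([(62,36),(310,36),(76,528),(295,528)]),[.53,.13,-.2]))
E
```

```text
(array([ 0.533 ,  0.1301, -0.2126]), array([[-0.3292,  0.459 ],
       [ 0.3343,  0.4274],
       [ 0.275 , -0.5624],
       [-0.2803, -0.5787]]))
(array([ 0.533 ,  0.1306, -0.2129]), array([[-0.5117, -0.4109],
       [ 0.527 , -0.4345],
       [-0.2611,  0.4765],
       [ 0.245 ,  0.4579]]))
(array([ 0.5358,  0.1285, -0.2115]), array([[-0.3958, -0.3154],
       [ 0.453 , -0.4781],
       [-0.242 ,  0.5896],
       [ 0.176 ,  0.4875]]))
(array([ 0.5359,  0.1291, -0.2115]), array([[-0.7671, -0.8897],
       [ 0.8227, -1.0562],
       [-0.5267,  1.3664],
       [ 0.4614,  1.2622]]))
```

```bash
python3 -m creep '[[[2.5,40,-0.3,0,0,0,1],[2.5,80,-0.3,0,0,0,1],[2.5,115,-0.3,0,0,0,1],[2.5,135,-0.3,0,0,0,1],[2.5,147,-0.3,0,0,0,1],[2.5,147,-0.3,0,0,0,1],[2.5,147,-0.3,0,0,0,1]]]'; python3 - <<'E'
from h import *
import cv2
goto([.533,.1304,.088],-.2125)
cv2.imwrite("pics/w2.png",get_image("wrist")[:,:,::-1])
E
```

```text
clock: 2.45
tcp_pos: [0.5339, 0.1277, 0.0893]
eef_rot: [[0.977, 0.001, 0.215], [-0.215, -0.001, 0.977], [0.001, -1.0, -0.0]]
force: [0.1, -0.2, 0.0]
grip_width: 0.0856
t(mm) [-1.4  1.3  2.5] w [ 0.0005 -0.0044  0.0007] |t| 3.2
```

View pics/w2.png

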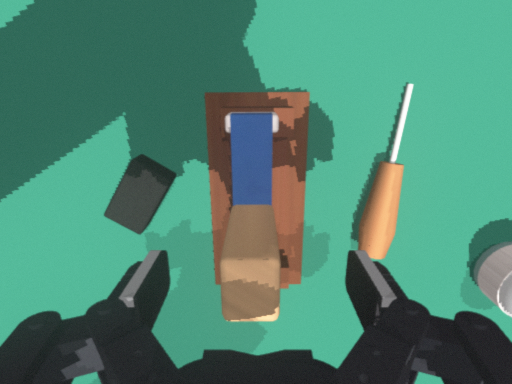

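```bash
python3 -m creep '[[[-1.6,1,2.4,0,0,0,1],[-1.6,1,2.4,0,0,0,1],[-1.6,1,2.4,0,0,0,1]]]'; python3 - <<'E'
from h import *
goto([.533,.1304,.088],-.2125)
E
```

```text
clock: 2.75
tcp_pos: [0.5332, 0.1324, 0.0892]
eef_rot: [[0.977, 0.003, 0.213], [-0.213, 0.001, 0.977], [0.002, -1.0, 0.001]]
force: [-0.7, 0.6, 0.2]
grip_width: 0.0855
t(mm) [ 0.3  1.2 -2. ] w [-0.0012 -0.0018  0.0024] |t| 2.3
```

```bash
python3 -m creep '[[[0,0.5,-0.8,0,0,0,-1],[0,0.5,-0.8,0,0,0,-1],[0,0.5,-0.8,0,0,0,-1],[0,0.5,-0.8,0,0,0,-1],[0,0.5,-0.8,0,0,0,-1],[0,0.5,-0.8,0,0,0,-1],[0,0.5,-0.8,0,0,0,-1],[0,0.5,-0.8,0,0,0,-1]]]'; python3 - <<'E'
from h import *
import cv2
goto([.533,.1304,.088],-.2125);print(robot.read_state()['force'],robot.read_state()['moment'])
cv2.imwrite("pics/w3.png",get_image("wrist")[:,:,::-1])
E
```

```text
clock: 3.42
tcp_pos: [0.5323, 0.1309, 0.0873]
eef_rot: [[0.977, 0.0, 0.213], [-0.213, -0.0, 0.977], [0.0, -1.0, 0.0]]
force: [0.7, -0.4, 1.1]
grip_width: 0.0233
t(mm) [ 0.8 -0.7 -0.3] w [-0.     -0.0024  0.0002] |t| 1.1
[ 0.685  -0.4245  1.1022] [ 0.0492 -0.0512 -0.0142]
```

View pics/w3.png

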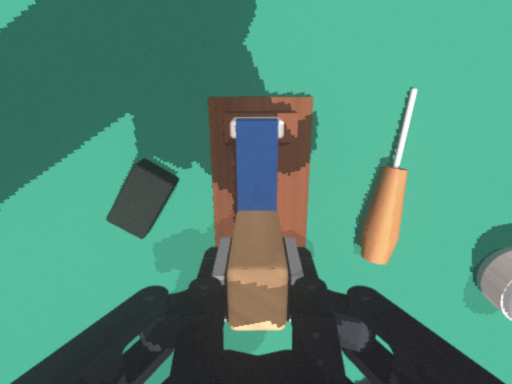

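```bash
python3 -m creep '[[[0,-10,0,0,0,0,-1],[0,-30,0,0,0,0,-1],[0,-70,0,0,0,0,-1],[0,-110,0,0,0,0,-1],[0,-115,0,0,0,0,-1],[0,-115,0,0,0,0,-1],[0,-115,0,0,0,0,-1]]]'; python3 - <<'E'
from h import *
goto([.4409,-.2026,.2],.2712);s=robot.read_state();print(s['q'])
import cv2
cv2.imwrite("pics/t4.png",get_image("wrist")[:,:,::-1])
E
```

```text
clock: 4.05
tcp_pos: [0.5317, 0.1306, 0.202]
eef_rot: [[0.977, -0.001, 0.213], [-0.213, -0.001, 0.977], [-0.001, -1.0, -0.001]]
force: [-0.3, 0.1, -3.6]
grip_width: 0.0234
t(mm) [ -17.6    2.3 -344.8] w [ 0.0007 -0.4861 -0.0008] |t| 345.3
[ 0.2009  0.4004 -0.6442  1.5603  0.2484  1.2651 -0.6956]
```

View pics/t4.png

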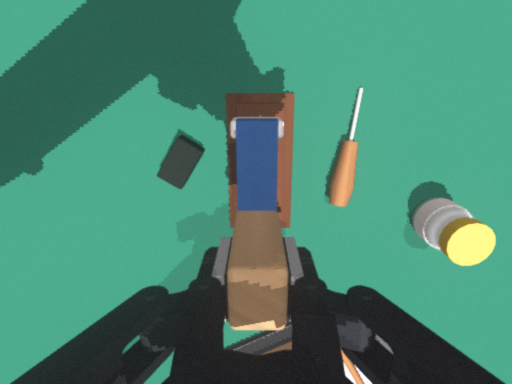

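```bash
python3 -m creep '[[[-17.6,2,-345,0,-0.486,0,-1],[-17.6,2,-345,0,-0.486,0,-1],[-17.6,2,-345,0,-0.486,0,-1],[-17.6,2,-345,0,-0.486,0,-1],[-17.6,2,-345,0,-0.486,0,-1],[-17.6,2,-345,0,-0.486,0,-1],[-17.6,2,-345,0,-0.486,0,-1],[-17.6,2,-345,0,-0.486,0,-1]]]';python3 - <<'E'
from h import *
goto([.4409,-.2026,.2],.2712);s=robot.read_state();print(s['q'])
E
```

```text
clock: 4.77
tcp_pos: [0.4467, -0.1747, 0.1982]
eef_rot: [[0.963, -0.005, -0.268], [0.268, 0.002, 0.963], [-0.004, -1.0, 0.003]]
force: [1.6, -0.1, -2.2]
grip_width: 0.0235
t(mm) [-13.   -1.8 -25.3] w [-0.0029 -0.0001 -0.004 ] |t| 28.5
[ 0.862   0.2553 -0.6304  1.7402  0.1596  1.2028  0.4596]
```

```bash
python3 -m creep '[[[-13,20,-25.5,0,0,0,-1],[-13,30,-25.5,0,0,0,-1],[-13,30,-25.5,0,0,0,-1],[-13,30,-25.5,0,0,0,-1],[-13,30,-25.5,0,0,0,-1]]]';python3 - <<'E'
from h import *
import cv2
goto([.4409,-.2026,.17],.2712)
for n in("top","scene","wrist"):
    im=get_image(n)[:,:,::-1]
    if n=="top": im=cv2.resize(im[140:270,230:350],None,fx=4.5,fy=4.5,interpolation=cv2.INTER_CUBIC)
    if n=="scene": im=cv2.resize(im[130:280,120:280],None,fx=4,fy=4,interpolation=cv2.INTER_CUBIC)
    cv2.imwrite(f"pics/{n}5.png",im)
E
```

```text
clock: 5.18
tcp_pos: [0.444, -0.1992, 0.17]
eef_rot: [[0.963, -0.001, -0.271], [0.271, 0.002, 0.963], [-0.0, -1.0, 0.002]]
force: [-0.0, 1.0, -1.2]
grip_width: 0.0231
t(mm) [-3.9 -0.  -2.4] w [-0.002   0.0029 -0.0003] |t| 4.6
```

View pics/top5.png

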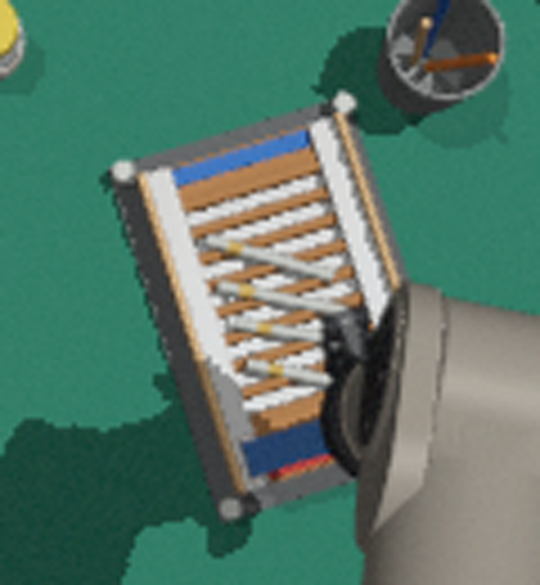

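View pics/wrist5.png

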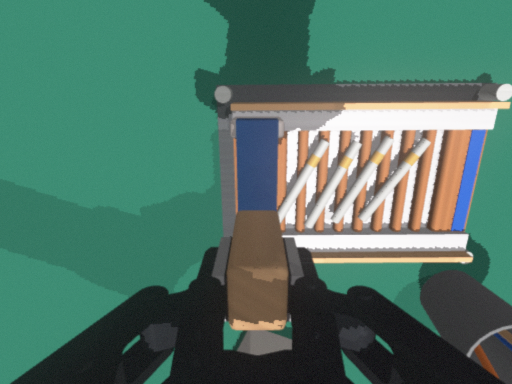

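View pics/scene5.png

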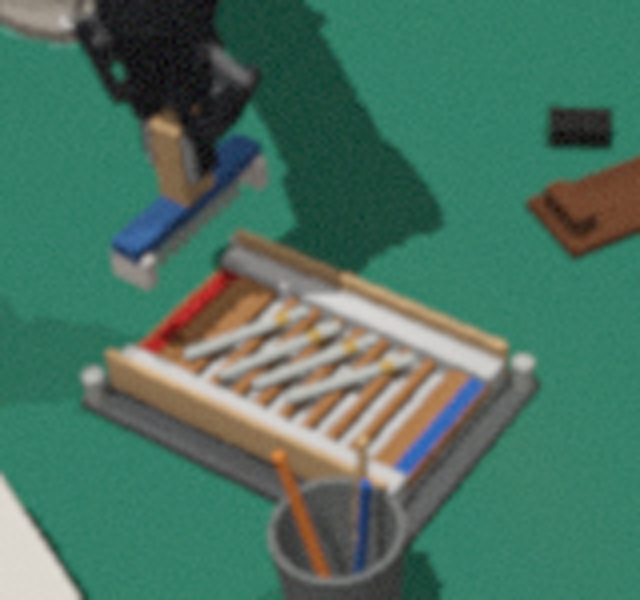

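```bash
python3 - <<'E'
from h import *
import cv2
im=cv2.imread("pics/wrist5.png")
cv2.imwrite("pics/w5c.png",cv2.resize(im[75:265,220:520],None,fx=2.6,fy=2.6,interpolation=cv2.INTER_CUBIC))
c=cam("top");print("cup",back(c,[445/4.5+230,45/4.5+140],.095))
E
```

```text
cup [ 0.693  -0.2807  0.095 ]
```

View pics/w5c.png

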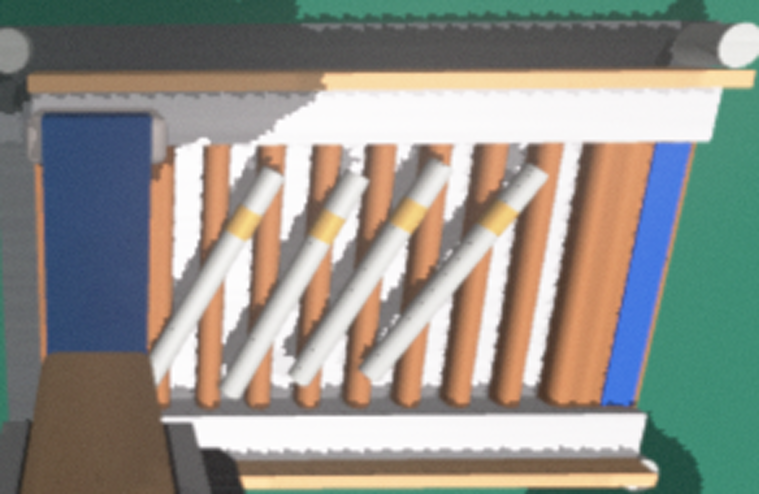

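```bash
python3 - <<'E'
from h import *
c=cam("wrist")
C=lambda a:np.array(a)/2.6+[220,75]-.3
L=np.array([[.104,.068],[.104,.05],[.104,-.05],[.104,-.068]])
uv=C([(721,91),(710,141),(643,413),(639,457)])
# row of inner edges nearer red end
f=lambda p:np.r_[(proj(c,place(p[:3],np.c_[L,np.full(4,p[3])]))-uv).ravel(), proj(c,place(p[:3],[[-.02,.05,p[3]],[-.02,-.05,p[3]]]))[:,1]-C([(0,143),(0,414)])[:,1]]
r=least_squares(f,[.54,-.175,.27,.042]);print(r.x,f(r.x).round(2))
s=robot.read_state();print(s['tcp_pos'],s['eef_rot'][:,0])
pw=place([.5392,-.1753,.2712],[0,0,0])
E
```

```text
[ 0.5441 -0.1759  0.2774  0.0349] [ 0.61 -1.15 -0.22  0.95  0.93  0.06 -1.42 -0.48  0.58  0.02]
[ 0.4447 -0.1999  0.1711] [0.9627 0.2707 0.001 ]
```

```bash
cat >> h.py <<'E'
def avg(n=4):
    F=[];P=[];M=[]
    for i in range(n):
        get_image("wrist");s=robot.read_state();F.append(s['force']);P.append(s['tcp_pos']);M.append(s['moment'])
    print("clk",s['clock'],"F",np.mean(F,0).round(2),"sdF",np.std(F,0).round(2),"P",np.mean(P,0).round(5),"sdP",np.std(P,0).round(5),"M",np.mean(M,0).round(3),"yaw",np.arctan2(s['eef_rot'][1,0],s['eef_rot'][0,0]).round(4))
E
python3 -m creep '[[[-0.7,20,-2.4,0,0,0,-1],[-0.7,40,-2.4,0,0,0,-1],[-0.7,50,-2.4,0,0,0,-1],[-0.7,50,-2.4,0,0,0,-1],[-0.7,50,-2.4,0,0,0,-1],[-0.7,50,-2.4,0,0,0,-1]]]';python3 - <<'E'
from h import *
avg(5);goto([.4447,-.2024,.12],.2725)
import cv2;cv2.imwrite("pics/w6.png",get_image("wrist")[:,:,::-1]);im=get_image("scene")[:,:,::-1]
cv2.imwrite("pics/s6.png",cv2.resize(im[130:260,120:260],None,fx=4.3,fy=4.3,interpolation=cv2.INTER_CUBIC))
E
```

```text
clock: 5.83
tcp_pos: [0.4449, -0.2037, 0.1216]
eef_rot: [[0.963, 0.002, -0.268], [0.268, -0.001, 0.963], [0.002, -1.0, -0.001]]
force: [0.8, 0.3, -3.0]
grip_width: 0.0234
clk 6.0833 F [ 0.22  0.35 -2.21] sdF [0.33 0.37 0.27] P [ 0.4447 -0.204   0.1216] sdP [0.0003 0.0001 0.0002] M [-0.008 -0.003  0.01 ] yaw 0.271
t(mm) [0.8 1.3 1.5] w [ 0.0012 -0.0015  0.0011] |t| 2.1
```

View pics/w6.png

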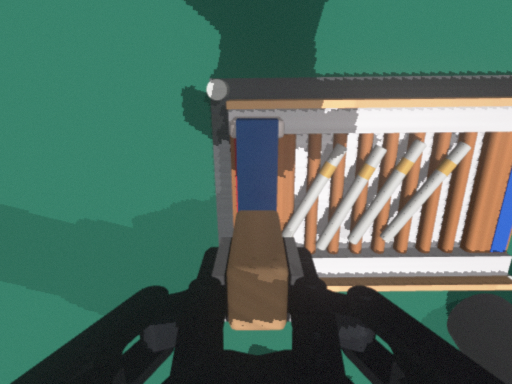

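View pics/s6.png

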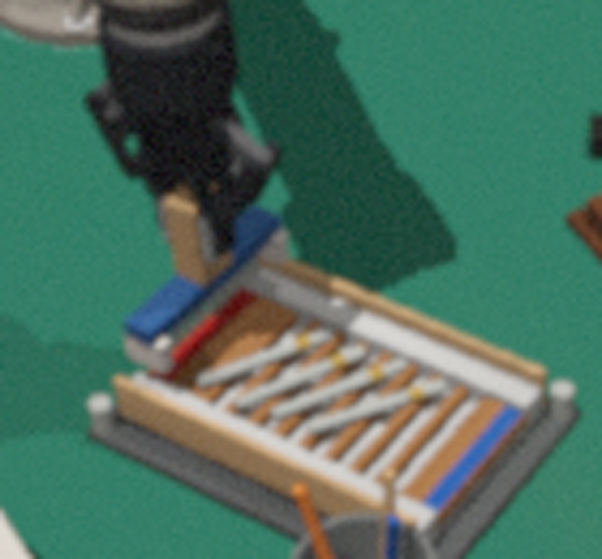

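```bash
python3 -m creep '[[[0.5,4,1.2,0,0,0,-1],[0.5,7,1.2,0,0,0,-1],[0.5,9,1.2,0,0,0,-1],[0.5,9,1.2,0,0,0,-1],[0.5,9,1.2,0,0,0,-1]]]';python3 - <<'E'
from h import *
avg(4)
E
python3 -m creep '[[[0,0.6,0,0,0,0,-1],[0,1.2,0,0,0,0,-1],[0,1.8,0,0,0,0,-1],[0,2,0,0,0,0,-1]]]';python3 - <<'E'
from h import *
avg(4)
E
```

```text
clock: 6.6
tcp_pos: [0.4437, -0.2024, 0.1111]
eef_rot: [[0.963, -0.001, -0.268], [0.268, 0.0, 0.963], [-0.001, -1.0, 0.0]]
force: [-0.1, -0.5, -2.1]
grip_width: 0.0233
clk 6.8 F [ 0.22  0.2  -2.56] sdF [0.43 0.29 0.56] P [ 0.444  -0.2026  0.1115] sdP [0.0001 0.     0.0001] M [-0.008 -0.006 -0.001] yaw 0.271
clock: 7.13
tcp_pos: [0.4438, -0.2025, 0.1094]
eef_rot: [[0.963, -0.0, -0.268], [0.268, 0.0, 0.963], [-0.0, -1.0, 0.0]]
force: [-0.8, -0.0, -2.6]
grip_width: 0.0238
clk 7.3333 F [ 0.3  -0.12 -2.23] sdF [0.8  0.31 0.21] P [ 0.4439 -0.2025  0.1094] sdP [0.0001 0.     0.0001] M [-0.     0.004  0.02 ] yaw 0.271
```

```bash
for i in 1; do python3 -m creep '[[[0,0.5,0,0,0,0,-1],[0,1,0,0,0,0,-1],[0,1,0,0,0,0,-1]]]'|grep -E "force|tcp";python3 -m creep '[[[0,0.5,0,0,0,0,-1],[0,1,0,0,0,0,-1],[0,1,0,0,0,0,-1]]]'|grep -E "force|tcp"; done
```

```text
tcp_pos: [0.4438, -0.2025, 0.1084]
force: [0.7, -0.2, -2.3]
tcp_pos: [0.4438, -0.2025, 0.1073]
force: [0.5, -0.7, -2.6]
```

```bash
python3 -m creep '[[[0,0.5,0,0,0,0,-1],[0,1,0,0,0,0,-1],[0,1,0,0,0,0,-1]]]'|grep -E "force|tcp";python3 -m creep '[[[0,0.5,0,0,0,0,-1],[0,1,0,0,0,0,-1],[0,1,0,0,0,0,-1]]]'|grep -E "force|tcp"
```

```text
tcp_pos: [0.4438, -0.2025, 0.1064]
force: [0.3, 0.1, -2.0]
tcp_pos: [0.4438, -0.2025, 0.1054]
force: [1.1, 0.2, -2.3]
```

```bash
python3 -m creep '[[[0,0.5,0,0,0,0,-1],[0,1,0,0,0,0,-1],[0,1,0,0,0,0,-1]]]'|grep -E "force|tcp";python3 -m creep '[[[0,0.5,0,0,0,0,-1],[0,1,0,0,0,0,-1],[0,1,0,0,0,0,-1]]]'|grep -E "force|tcp"
```

```text
tcp_pos: [0.4438, -0.2025, 0.1043]
force: [-0.9, -1.0, -2.5]
tcp_pos: [0.4438, -0.2025, 0.1034]
force: [-0.2, 0.1, -2.7]
```

```bash
python3 -m creep '[[[0,0.5,0,0,0,0,-1],[0,1,0,0,0,0,-1],[0,1,0,0,0,0,-1]]]'|grep -E "force|tcp"
```

```text
tcp_pos: [0.4438, -0.2025, 0.1024]
force: [-0.7, -0.8, -2.7]
```

```bash
python3 - <<'E'
from h import *
import cv2;
im=get_image("scene")[:,:,::-1]
cv2.imwrite("pics/s7.png",cv2.resize(im[130:260,120:260],None,fx=4.3,fy=4.3,interpolation=cv2.INTER_CUBIC))
avg(3)
E
```

```text
clk 9.2833 F [ 0.29  0.03 -2.23] sdF [0.54 0.42 0.36] P [ 0.4439 -0.2025  0.1025] sdP [0. 0. 0.] M [-0.016  0.003 -0.022] yaw 0.2711
```

View pics/s7.png

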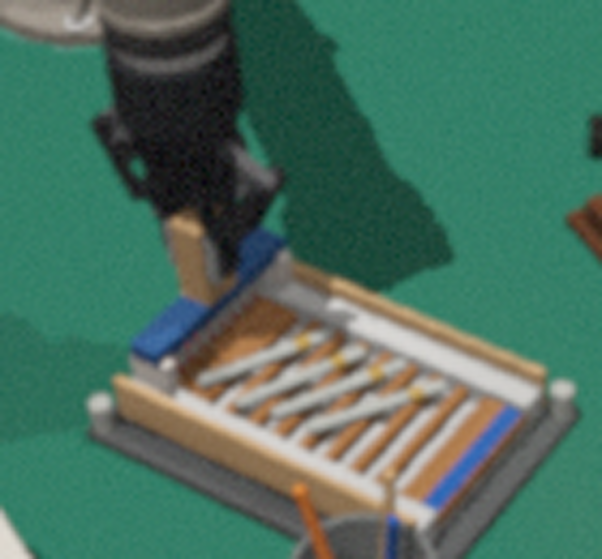

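```bash
python3 -m creep '[[[0,0.5,0,0,0,0,-1],[0,1,0,0,0,0,-1],[0,1,0,0,0,0,-1]]]'|grep -E "force|tcp";python3 -m creep '[[[0,0.5,0,0,0,0,-1],[0,1,0,0,0,0,-1],[0,1,0,0,0,0,-1]]]'|grep -E "force|tcp"
```

```text
tcp_pos: [0.4438, -0.2025, 0.1014]
force: [-0.3, -0.4, -2.7]
tcp_pos: [0.4438, -0.2025, 0.1003]
force: [0.7, -0.6, -2.6]
```

```bash
python3 -m creep '[[[0,0.5,0,0,0,0,-1],[0,1,0,0,0,0,-1],[0,1,0,0,0,0,-1]]]'|grep -E "force|tcp"
```

```text
tcp_pos: [0.4438, -0.2025, 0.0993]
force: [-0.6, 0.9, -2.9]
```

```bash
python3 -m creep '[[[0,0.5,0,0,0,0,-1],[0,1,0,0,0,0,-1],[0,1,0,0,0,0,-1]]]'|grep -E "force|tcp"
```

```text
tcp_pos: [0.4438, -0.2025, 0.0984]
force: [-0.2, -0.2, -1.9]
```

```bash
python3 -m creep '[[[0,0.5,0,0,0,0,-1],[0,1,0,0,0,0,-1],[0,1,0,0,0,0,-1]]]'|grep -E "force|tcp"
```

```text
tcp_pos: [0.4442, -0.2026, 0.0978]
force: [-0.6, 0.0, 0.7]
```

```bash
python3 -m creep '[[[0,0.5,0,0,0,0,-1],[0,1,0,0,0,0,-1],[0,1,0,0,0,0,-1]]]'|grep -E "force|tcp"
```

```text
tcp_pos: [0.4443, -0.2026, 0.0969]
force: [-1.0, 1.3, 1.8]
```

```bash
python3 -m creep '[[[0,0.4,0,0,0,0,-1],[0,0.7,0,0,0,0,-1],[0,0.7,0,0,0,0,-1]]]'|grep -E "force|tcp"
```

```text
tcp_pos: [0.4443, -0.2026, 0.0962]
force: [-0.4, 0.1, 4.6]
```

```bash
python3 - <<'E'
from h import *
avg(6)
E
```

```text
clk 11.3333 F [-0.69  0.02  4.76] sdF [0.51 0.63 0.55] P [ 0.4443 -0.2027  0.0961] sdP [0. 0. 0.] M [-0.064  0.096  0.013] yaw 0.2711
```

```bash
python3 -m creep '[[[1,-0.2,0,0,0,0,-1],[3,-0.2,0,0,0,0,-1],[6,-0.2,0,0,0,0,-1],[9,-0.2,0,0,0,0,-1],[12,-0.2,0,0,0,0,-1],[14,-0.2,0,0,0,0,-1],[16,-0.2,0,0,0,0,-1],[16,-0.2,0,0,0,0,-1]]]';python3 - <<'E'
from h import *
avg(3)
E
```

```text
clock: 12.0
tcp_pos: [0.4601, -0.1979, 0.0961]
eef_rot: [[0.963, 0.001, -0.268], [0.268, 0.0, 0.963], [0.001, -1.0, -0.0]]
force: [-0.2, 0.6, 5.4]
grip_width: 0.0234
clk 12.15 F [0.16 0.39 4.43] sdF [0.29 0.35 0.18] P [ 0.4601 -0.1979  0.0961] sdP [0. 0. 0.] M [-0.125 -0.126  0.004] yaw 0.2714
```

```bash
python3 -m creep '[[[2,0,0,0,0,0,-1],[5,0,0,0,0,0,-1],[8,0,0,0,0,0,-1],[11,0,0,0,0,0,-1],[14,0,0,0,0,0,-1],[17,0,0,0,0,0,-1],[20,0,0,0,0,0,-1],[23,0,0,0,0,0,-1]]]'
```

```text
clock: 12.82
tcp_pos: [0.4812, -0.1923, 0.0959]
eef_rot: [[0.964, -0.001, -0.267], [0.267, -0.0, 0.964], [-0.001, -1.0, -0.0]]
force: [-1.0, -1.6, 5.7]
grip_width: 0.0234
```

```bash
python3 - <<'E'
from h import *
avg(2)
import cv2;cv2.imwrite("pics/w8.png",get_image("wrist")[:,:,::-1]);
E
```

```text
clk 12.9167 F [0.18 0.12 3.66] sdF [0.1  0.56 1.46] P [ 0.4821 -0.1919  0.096 ] sdP [0. 0. 0.] M [-0.208  0.12  -0.002] yaw 0.2714
```

View pics/w8.png

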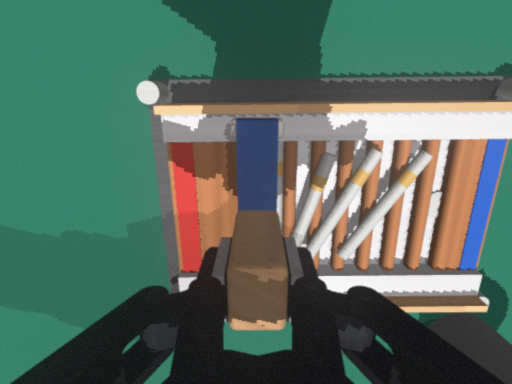

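```bash
python3 -m creep '[[[2,0,0,-0.003,0,0,-1],[5,0,0,-0.003,0,0,-1],[8,0,0,-0.003,0,0,-1],[11,0,0,-0.003,0,0,-1],[14,0,0,-0.003,0,0,-1],[17,0,0,-0.003,0,0,-1],[20,0,0,-0.003,0,0,-1],[23,0,0,-0.003,0,0,-1]]]';python3 - <<'E'
from h import *
avg(3)
import cv2;cv2.imwrite("pics/w9.png",get_image("wrist")[:,:,::-1]);
E
```

```text
clock: 13.63
tcp_pos: [0.5033, -0.1858, 0.0958]
eef_rot: [[0.964, -0.0, -0.268], [0.268, -0.003, 0.964], [-0.001, -1.0, -0.003]]
force: [-2.0, -0.6, 5.0]
grip_width: 0.0232
clk 13.7833 F [-0.15 -0.52  5.28] sdF [0.16 0.54 0.21] P [ 0.504  -0.1855  0.096 ] sdP [0. 0. 0.] M [ 0.052  0.109 -0.004] yaw 0.2713
```

View pics/w9.png

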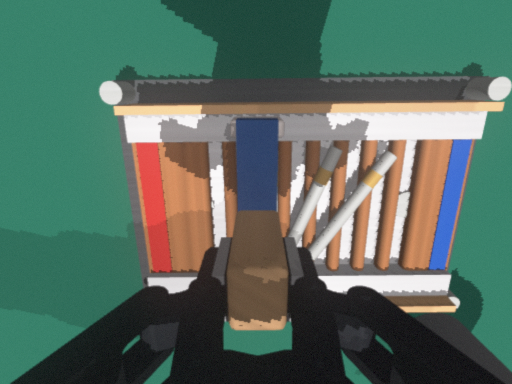

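```bash
python3 -m creep '[[[2,-0.15,0,0,0,0,-1],[5,-0.15,0,0,0,0,-1],[8,-0.15,0,0,0,0,-1],[11,-0.15,0,0,0,0,-1],[14,-0.15,0,0,0,0,-1],[17,-0.15,0,0,0,0,-1],[20,-0.15,0,0,0,0,-1],[23,-0.15,0,0,0,0,-1]]]';python3 - <<'E'
from h import *
avg(3)
import cv2;cv2.imwrite("pics/w10.png",get_image("wrist")[:,:,::-1]);
E
```

```text
clock: 14.5
tcp_pos: [0.526, -0.1796, 0.0961]
eef_rot: [[0.963, 0.001, -0.268], [0.268, -0.003, 0.963], [-0.0, -1.0, -0.003]]
force: [-2.3, -0.4, 4.6]
grip_width: 0.023
clk 14.65 F [ 0.02 -0.26  4.1 ] sdF [0.11 0.13 0.31] P [ 0.5268 -0.1793  0.0962] sdP [0. 0. 0.] M [0.097 0.034 0.015] yaw 0.2716
```

View pics/w10.png

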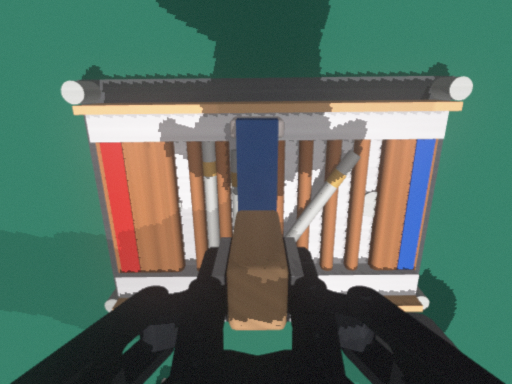

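```bash
python3 -m creep '[[[2,0,0,0.001,0,0,-1],[5,0,0,0.001,0,0,-1],[8,0,0,0.001,0,0,-1],[11,0,0,0.001,0,0,-1],[14,0,0,0.001,0,0,-1],[17,0,0,0.001,0,0,-1],[20,0,0,0.001,0,0,-1],[23,0,0,0.001,0,0,-1]]]';python3 - <<'E'
from h import *
avg(3)
import cv2;cv2.imwrite("pics/w11.png",get_image("wrist")[:,:,::-1]);
E
```

```text
clock: 15.37
tcp_pos: [0.5482, -0.1735, 0.0961]
eef_rot: [[0.963, 0.0, -0.268], [0.268, -0.002, 0.963], [-0.0, -1.0, -0.002]]
force: [-1.3, -1.1, 4.5]
grip_width: 0.0231
clk 15.5167 F [-0.02 -0.45  4.65] sdF [0.28 0.28 0.48] P [ 0.549  -0.1732  0.0962] sdP [0. 0. 0.] M [ 0.004 -0.021  0.014] yaw 0.2715
```

View pics/w11.png

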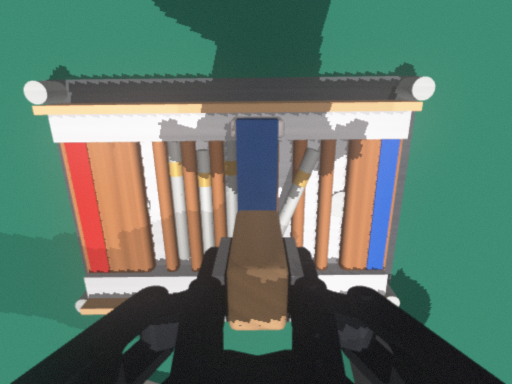

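Three punches are lying in their own grooves behind the rake; the fourth is turning ahead. I'll go on.

```bash
python3 -m creep '[[[2,0,0,0,0,0,-1],[5,0,0,0,0,0,-1],[8,0,0,0,0,0,-1],[11,0,0,0,0,0,-1],[14,0,0,0,0,0,-1],[17,0,0,0,0,0,-1],[20,0,0,0,0,0,-1],[23,0,0,0,0,0,-1]]]';python3 - <<'E'
from h import *
avg(3)
import cv2;cv2.imwrite("pics/w12.png",get_image("wrist")[:,:,::-1]);
E
```

```text
clock: 16.23
tcp_pos: [0.5704, -0.1673, 0.0961]
eef_rot: [[0.963, 0.001, -0.268], [0.268, -0.002, 0.963], [-0.0, -1.0, -0.002]]
force: [-1.3, -0.1, 5.4]
grip_width: 0.023
clk 16.3833 F [-0.12 -0.54  4.61] sdF [0.66 0.53 0.54] P [ 0.5712 -0.167   0.0962] sdP [0. 0. 0.] M [-0.031  0.01   0.002] yaw 0.2715
```

View pics/w12.png

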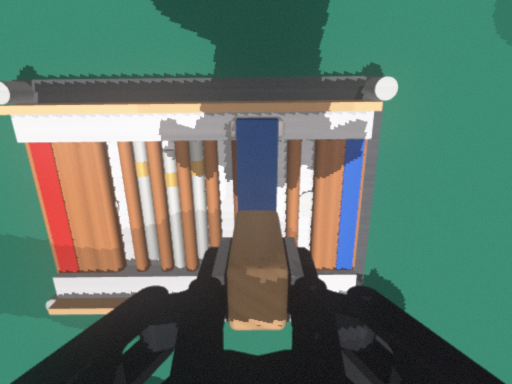

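```bash
python3 -m creep '[[[2,0,0,0,0,0,-1],[5,0,0,0,0,0,-1],[8,0,0,0,0,0,-1],[11,0,0,0,0,0,-1],[14,0,0,0,0,0,-1],[17,0,0,0,0,0,-1],[20,0,0,0,0,0,-1],[23,0,0,0,0,0,-1]]]';python3 - <<'E'
from h import *
avg(2)
E
```

```text
clock: 17.1
tcp_pos: [0.5926, -0.1612, 0.0961]
eef_rot: [[0.963, 0.001, -0.268], [0.268, -0.002, 0.963], [-0.0, -1.0, -0.002]]
force: [-2.1, -0.5, 4.4]
grip_width: 0.0235
clk 17.2 F [-0.48 -0.32  4.36] sdF [0.2  0.17 0.29] P [ 0.5933 -0.1608  0.0962] sdP [0. 0. 0.] M [-0.031  0.074  0.002] yaw 0.2715
```

```bash
python3 -m creep '[[[2,0,0,0,0,0,-1],[5,0,0,0,0,0,-1],[8,0,0,0,0,0,-1],[11,0,0,0,0,0,-1],[14,0,0,0,0,0,-1],[17,0,0,0,0,0,-1],[20,0,0,0,0,0,-1],[23,0,0,0,0,0,-1]]]';python3 - <<'E'
from h import *
avg(3)
import cv2;cv2.imwrite("pics/w13.png",get_image("wrist")[:,:,::-1]);
E
```

```text
clock: 17.87
tcp_pos: [0.6148, -0.155, 0.0961]
eef_rot: [[0.963, 0.001, -0.268], [0.268, -0.002, 0.963], [0.0, -1.0, -0.002]]
force: [-0.7, -0.9, 3.7]
grip_width: 0.0238
clk 18.0167 F [-0.05 -0.3   4.79] sdF [0.26 0.35 0.35] P [ 0.6154 -0.1547  0.0962] sdP [0. 0. 0.] M [ 0.002 -0.007  0.032] yaw 0.2715
```

View pics/w13.png

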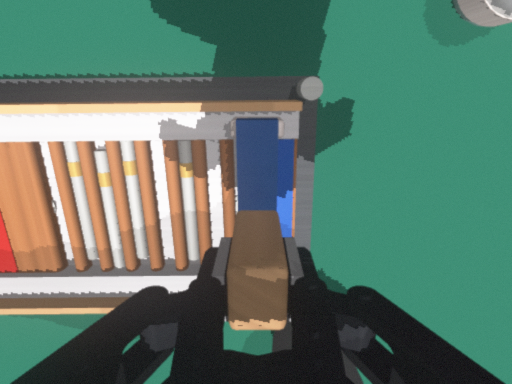

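```bash
python3 -m creep '[[[2,0,0,0,0,0,-1],[5,0,0,0,0,0,-1],[8,0,0,0,0,0,-1],[11,0,0,0,0,0,-1],[13,0,0,0,0,0,-1],[13,0,0,0,0,0,-1]]]';python3 - <<'E'
from h import *
avg(3)
import cv2;cv2.imwrite("pics/w14.png",get_image("wrist")[:,:,::-1]);
im=get_image("scene")[:,:,::-1]
cv2.imwrite("pics/s14.png",cv2.resize(im[130:260,120:280],None,fx=4.3,fy=4.3,interpolation=cv2.INTER_CUBIC))
E
```

```text
clock: 18.57
tcp_pos: [0.6277, -0.1514, 0.0961]
eef_rot: [[0.963, 0.001, -0.268], [0.268, -0.002, 0.963], [0.001, -1.0, -0.002]]
force: [-0.8, -0.1, 4.3]
grip_width: 0.0234
clk 18.7167 F [0.1  0.01 4.85] sdF [0.06 0.24 0.2 ] P [ 0.6277 -0.1514  0.0963] sdP [0. 0. 0.] M [ 0.016 -0.066  0.045] yaw 0.2713
```

View pics/w14.png

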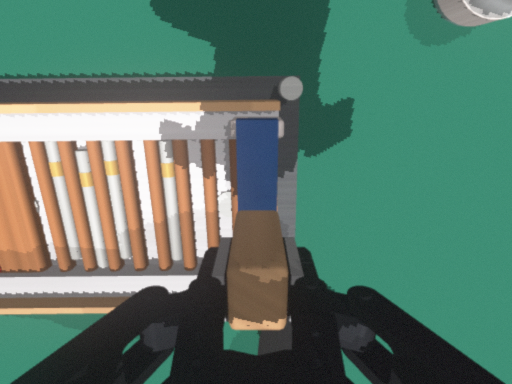

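View pics/s14.png

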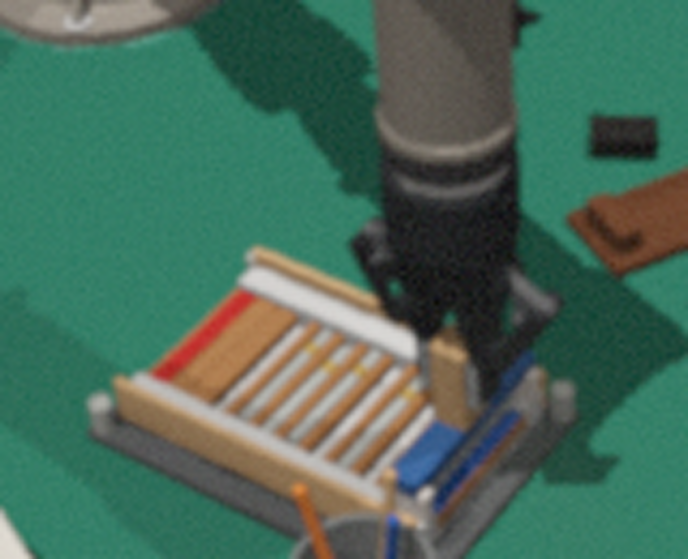

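```bash
python3 -m creep '[[[0,-5,0,0,0,0,-1],[0,-15,0,0,0,0,-1],[0,-40,0,0,0,0,-1],[0,-80,0,0,0,0,-1],[0,-100,0,0,0,0,-1],[0,-105,0,0.002,0,0,-1],[0,-105,0,0.002,0,0,-1]]]';python3 - <<'E'
from h import *
goto([.5335,.130,.2],-.2125)
import cv2;cv2.imwrite("pics/w15.png",cv2.resize(get_image("wrist")[60:310,0:330,::-1],None,fx=2.4,fy=2.4,interpolation=cv2.INTER_CUBIC));
E
```

```text
clock: 19.4
tcp_pos: [0.6275, -0.1514, 0.2026]
eef_rot: [[0.963, 0.002, -0.268], [0.268, -0.001, 0.963], [0.002, -1.0, -0.001]]
force: [0.2, -0.2, -2.0]
grip_width: 0.0233
t(mm) [-15.2   2.2 296.3] w [0.0006 0.4835 0.0024] |t| 296.7
```

View pics/w15.png

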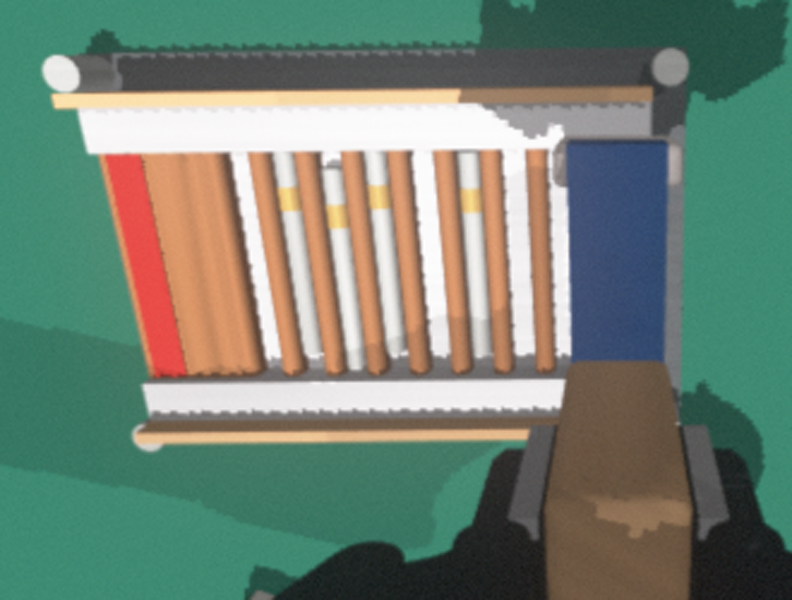

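```bash
python3 -m creep '[[[-15,0,296,0,0.483,0,-1],[-15,0,296,0,0.483,0,-1],[-15,0,296,0,0.483,0,-1],[-15,0,296,0,0.483,0,-1],[-15,0,296,0,0.483,0,-1],[-15,0,296,0,0.483,0,-1],[-15,0,296,0,0.483,0,-1],[-15,0,296,0,0.483,0,-1]]]';python3 -m creep '[[[0,0,0,0,0,0,-1],[0,0,0,0,0,0,-1],[0,0,0,0,0,0,-1]]]';python3 - <<'E'
from h import *
avg(3);goto([.5335,.130,.2],-.2125)
import cv2;cv2.imwrite("pics/w16.png",get_image("wrist")[:,:,::-1]);
E
```

```text
clock: 20.12
tcp_pos: [0.5265, 0.141, 0.199]
eef_rot: [[0.981, -0.008, 0.195], [-0.195, 0.007, 0.981], [-0.009, -1.0, 0.005]]
force: [-1.0, 3.2, -1.3]
grip_width: 0.0236
clock: 20.37
tcp_pos: [0.5328, 0.1272, 0.1992]
eef_rot: [[0.977, -0.003, 0.213], [-0.213, -0.002, 0.977], [-0.003, -1.0, -0.003]]
force: [0.2, -0.9, -2.7]
grip_width: 0.0235
clk 20.5167 F [ 0.17 -0.11 -1.99] sdF [0.37 0.12 0.72] P [0.5333 0.1273 0.1999] sdP [0.0001 0.0002 0.0003] M [ 0.01   0.002 -0.01 ] yaw -0.2155
t(mm) [-0.5  0.2  2.4] w [ 0.0013 -0.003  -0.0012] |t| 2.5
```

View pics/w16.png

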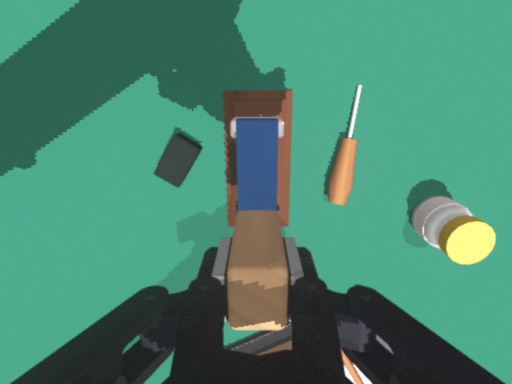

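```bash
python3 - <<'E'
import cv2
for n,o in(("t4","a"),("w16","b")):
    im=cv2.imread(f"pics/{n}.png")
    cv2.imwrite(f"pics/rc{o}.png",cv2.resize(im[85:240,215:305],None,fx=3.8,fy=3.8,interpolation=cv2.INTER_CUBIC))
import numpy as np
cv2.imwrite("pics/rcab.png",np.hstack([cv2.imread("pics/rca.png"),cv2.imread("pics/rcb.png")]))
E
```

```text
(no output)
```

View pics/rcab.png

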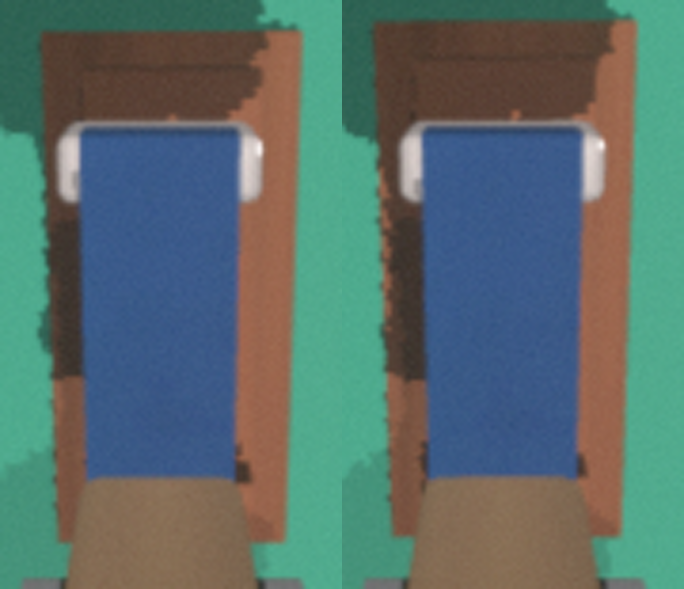

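```bash
python3 - <<'E'
from h import *
P=camera_params("wrist");M=P['mount']
C=lambda a:np.array(a)/3.8+[215,85]-.37
z=.012
L=np.array([[-.035,.075,z],[.035,.075,z],[-.035,-.075,z],[.035,-.075,z]])
for pos,yaw,pts in(((.5317,.1306,.202),-.2147,[(41,33),(301,31),(60,542),(286,543)]),((.5333,.1273,.1999),-.2155,[(33,20),(294,22),(50,537),(280,537)])):
    T=np.eye(4);T[:3,:3]=RT(yaw);T[:3,3]=pos
    print(fit((P['mtx'],T@M),L,C(pts),[.53,.13,-.2]))
E
```

```text
(array([ 0.5357,  0.1318, -0.2081]), array([[-0.5799, -0.6338],
       [ 0.657 , -0.5419],
       [-0.4989,  1.1219],
       [ 0.4095,  0.5301]]))
(array([ 0.5358,  0.1317, -0.2128]), array([[-0.7211, -0.2685],
       [ 0.9054, -0.9459],
       [-0.2792,  0.9111],
       [ 0.0662,  0.7957]]))
```

```bash
python3 -m creep '[[[0.8,20,3.4,0,-0.003,0,-1],[0.8,50,3.4,0,-0.003,0,-1],[0.8,80,3.4,0,-0.003,0,-1],[0.8,100,3.4,0,-0.003,0,-1],[0.8,105,3.4,0,-0.003,0,-1],[0.8,105,3.4,0,-0.003,0,-1],[0.8,105,3.4,0,-0.003,0,-1],[0.8,105,3.4,0,-0.003,0,-1]]]';python3 - <<'E'
from h import *
avg(3);goto([.5348,.1305,.088],-.2125)
import cv2;cv2.imwrite("pics/w17.png",get_image("wrist")[:,:,::-1]);
im=get_image("scene")[:,:,::-1]
cv2.imwrite("pics/s17.png",cv2.resize(im[110:210,210:350],None,fx=4.3,fy=4.3,interpolation=cv2.INTER_CUBIC))
E
```

```text
clock: 21.23
tcp_pos: [0.5364, 0.1334, 0.0981]
eef_rot: [[0.978, 0.004, 0.208], [-0.208, 0.001, 0.978], [0.004, -1.0, 0.002]]
force: [0.0, 1.0, -1.7]
grip_width: 0.0233
clk 21.3833 F [ 0.01  0.06 -2.05] sdF [0.41 0.11 0.22] P [0.5362 0.1334 0.098 ] sdP [0.0002 0.0001 0.0002] M [0.009 0.02  0.027] yaw -0.209
t(mm) [-0.5  9.8 -3. ] w [-0.0013  0.0035  0.003 ] |t| 10.2
```

View pics/w17.png

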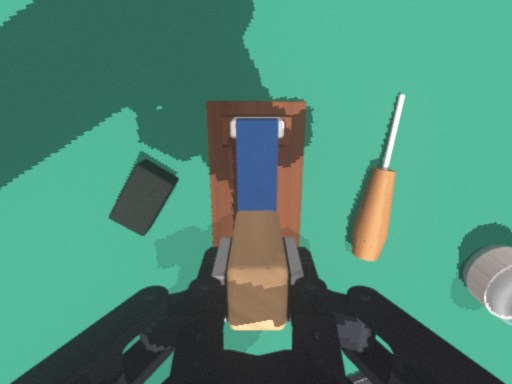

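View pics/s17.png

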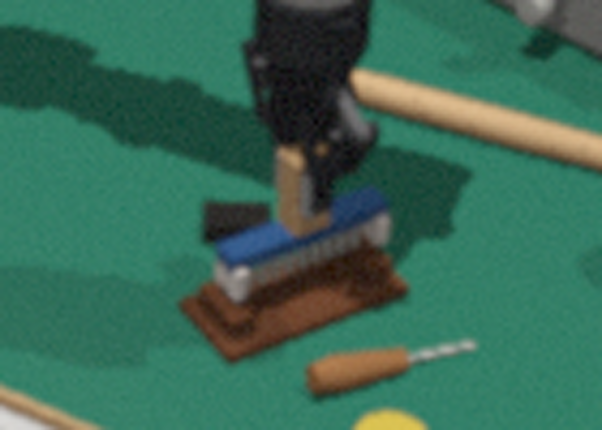

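```bash
python3 -m creep '[[[-0.4,3,-2.8,0,0.003,0,-1],[-0.4,6,-2.8,0,0.003,0,-1],[-0.4,7,-2.8,0,0.003,0,-1],[-0.4,7,-2.8,0,0.003,0,-1],[-0.4,7,-2.8,0,0.003,0,-1]]]';python3 - <<'E'
from h import *
avg(3);goto([.5348,.1305,.088],-.2125)
import cv2;cv2.imwrite("pics/w18.png",get_image("wrist")[:,:,::-1]);
E
```

```text
clock: 21.9
tcp_pos: [0.5335, 0.1302, 0.0888]
eef_rot: [[0.978, -0.001, 0.21], [-0.21, -0.0, 0.978], [-0.001, -1.0, -0.0]]
force: [-0.3, -0.2, -2.5]
grip_width: 0.0233
clk 22.05 F [ 0.39  0.38 -2.2 ] sdF [0.26 0.15 0.27] P [0.5338 0.1304 0.0891] sdP [0.0001 0.     0.0001] M [-0.012  0.009  0.002] yaw -0.2118
t(mm) [0.9 1.2 0.3] w [-0.0001  0.0007  0.0001] |t| 1.5
```

View pics/w18.png

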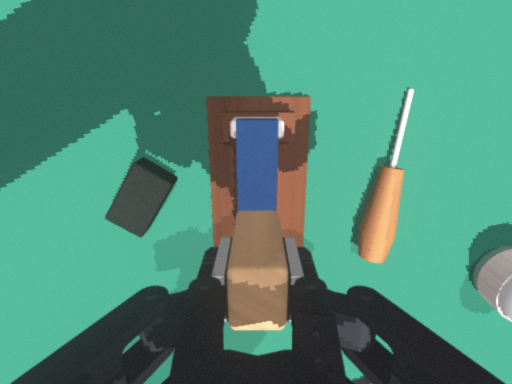

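```bash
python3 -m creep '[[[0.9,0.3,0.3,0,0,0,-1],[0.9,0.6,0.3,0,0,0,-1],[0.9,0.7,0.3,0,0,0,-1]]]'|grep -E "force|tcp";python3 -m creep '[[[0,0.2,0,0,0,0,-1],[0,0.4,0,0,0,0,-1],[0,0.4,0,0,0,0,-1]]]'|grep -E "force|tcp"
```

```text
tcp_pos: [0.5347, 0.1304, 0.0884]
force: [-0.2, 0.6, -1.3]
tcp_pos: [0.5346, 0.1303, 0.0879]
force: [-0.6, 0.5, -2.2]
```

```bash
python3 -m creep '[[[0,0.2,0,0,0,0,-1],[0,0.4,0,0,0,0,-1],[0,0.4,0,0,0,0,-1]]]'|grep -E "force|tcp"
```

```text
tcp_pos: [0.5346, 0.1303, 0.0876]
force: [-0.2, 0.2, -2.2]
```

```bash
python3 -m creep '[[[0,0.2,0,0,0,0,-1],[0,0.3,0,0,0,0,-1],[0,0.3,0,0,0,0,-1]]]'|grep -E "force|tcp"
```

```text
tcp_pos: [0.5347, 0.1304, 0.0874]
force: [0.5, -0.3, -2.3]
```

```bash
python3 -m creep '[[[0,0.2,0,0,0,0,-1],[0,0.3,0,0,0,0,-1],[0,0.3,0,0,0,0,-1]]]'|grep -E "force|tcp"
```

```text
tcp_pos: [0.5347, 0.1304, 0.0873]
force: [-0.7, -0.2, 1.0]
```

```bash
python3 - <<'E'
from h import *
avg(3)
E
```

```text
clk 23.5 F [-1.16 -0.01  1.35] sdF [0.08 0.55 0.28] P [0.5347 0.1304 0.0873] sdP [0. 0. 0.] M [-0.165  0.199 -0.012] yaw -0.2118
```

```bash
python3 -m creep '[[[0,0,0,0,0,0,-0.3],[0,0,0,0,0,0,0],[0,0,0,0,0,0,0.5],[0,0,0,0,0,0,1],[0,0,0,0,0,0,1],[0,0,0,0,0,0,1],[0,0,0,0,0,0,1],[0,0,0,0,0,0,1]]]';python3 - <<'E'
from h import *
import cv2;cv2.imwrite("pics/w19.png",get_image("wrist")[:,:,::-1]);
E
```

```text
clock: 24.17
tcp_pos: [0.5347, 0.1304, 0.087]
eef_rot: [[0.978, 0.0, 0.21], [-0.21, 0.0, 0.978], [0.0, -1.0, 0.0]]
force: [-0.3, -0.3, -0.2]
grip_width: 0.0851
```

View pics/w19.png

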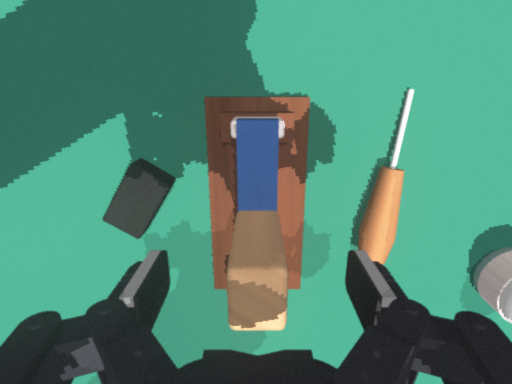

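Rake stands upright, jaws fully open and clear. I'll retract up and then aside for a final look.

```bash
python3 -m creep '[[[0,-10,0,0,0,0,1],[0,-40,0,0,0,0,1],[0,-80,0,0,0,0,1],[0,-120,0,0,0,0,1],[0,-160,0,0,0,0,1],[0,-170,0,0,0,0,1],[0,-170,0,0,0,0,1],[0,-170,0,0,0,0,1]]]';python3 -m creep '[[[-130,-10,0,0,0,0,1],[-130,-10,0,0,0,0,1],[-130,-10,0,0,0,0,1],[-130,-10,0,0,0,0,1],[-130,-10,0,0,0,0,1],[-130,-10,0,0,0,0,1]]]';python3 - <<'E'
from h import *
import cv2
a=get_image("top")[:,:,::-1];b=get_image("scene")[:,:,::-1]
cv2.imwrite("pics/t20.png",cv2.resize(a[145:265,150:350],None,fx=4,fy=4,interpolation=cv2.INTER_CUBIC))
cv2.imwrite("pics/s20.png",cv2.resize(b[120:270,130:340],None,fx=3.8,fy=3.8,interpolation=cv2.INTER_CUBIC))
E
```

```text
clock: 24.88
tcp_pos: [0.5349, 0.1305, 0.258]
eef_rot: [[0.978, 0.002, 0.21], [-0.21, 0.0, 0.978], [0.002, -1.0, 0.001]]
force: [-0.8, 0.2, -0.5]
grip_width: 0.0856
clock: 25.38
tcp_pos: [0.4075, 0.1568, 0.2661]
eef_rot: [[0.978, -0.001, 0.211], [-0.211, -0.002, 0.978], [-0.0, -1.0, -0.002]]
force: [0.5, 0.3, 1.5]
grip_width: 0.0854
```

View pics/t20.png

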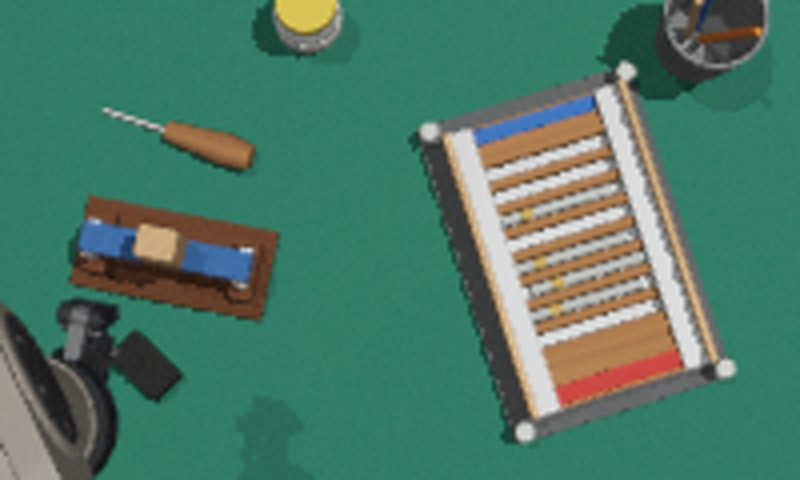

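View pics/s20.png

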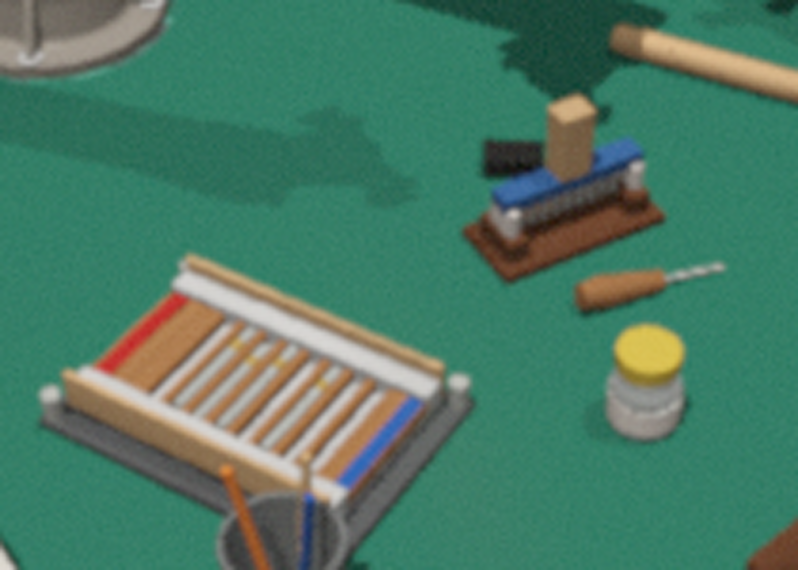

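```bash
python3 -c "
from cell import robot
print(robot.sign_off(),robot.read_state()['clock'])"
```

```text
the job is handed in; nothing more can be done
the job is handed in; nothing more can be done
```

The job is done and handed in, with about 25.5 s on the clock. I gripped the rake across its 24 mm faces, found the rails by touch with the soles about 36 mm above the bench, and combed once from the red end to the blue end. I then set the rake back on its rest and let go.

- **Stroke:** it ran from about x = -100 to +89 mm, by my estimate of the tray's position (good to 2–5 mm along x), so the tines ended on the blue land.
- **Press on the rails:** readings at my stops were about 6 to 7.5 N, which is about 1.6 to 2.2 mm of deck travel. The deck itself was not measured, and force was only read at stops and at the end of each move.
- **Runner balance:** at one stop the load sat mostly on one runner. I corrected it with a 3 mrad roll and it stayed nearly even after that.
- **Punches:** the last pictures show all four parallel, each in its own groove (the 2nd, 3rd, 4th and 6th from the red end). The 3rd-groove punch sits a few millimetres farther along its groove than the others but inside it.
- **Rake and bench:** the rake stands upright on both pedestals. My estimates of the rest's centre differed by about 3 mm, so the rake may be a millimetre or two off centre. The gripper is open and clear, and the items visible in the last pictures look undisturbed. Those close-ups leave out the flask, the carton and the mallet's head.

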